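Purge an air line with a push-pull valve

TASK

Give the yellow air line on the manifold between the microscopes a short purge: pull its yellow knob straight up as far as it goes, to its on position, then push it fully back in and let go. Leave the red and blue knobs as they are.

Things in the scene. Friction and masses are not known exactly. Their poses are not given: they have to be found in the camera images.
- yellow_head (a point): Centre of the yellow knob's head, moving with it, 80 mm above the bench when in, 110 mm when out. Mushroom head 34 mm wide, from 12 mm below to 13 mm above this point, round about the vertical z, on a 10 mm stem. One of three alike (yellow, blue, red in any order) 80 mm apart in a row along the point's y axis, on grey blocks (56 x 56 mm, top at 48 mm; 26 mm wide nut up to 54 mm) on a rail fixed to the bench.
- yellow_knob (a joint): Travel of the yellow knob. 0 = pushed fully in (shut), 0.030 m = pulled up 30 mm to its on stop. It takes about 5 N either way; a stiff friction detent keeps it wherever it is left. It starts in. Two fixed microscopes, about 0.4 m tall, stand behind the rail to its left and right: keep the arm clear of them.
- blue_knob (a joint): Travel of the blue knob, of the same make. 0 = pushed fully in (shut), 0.030 m = pulled up 30 mm to its on stop. It starts pulled out and stays so.
- red_knob (a joint): Travel of the red knob, of the same make. 0 = pushed fully in (shut), 0.030 m = pulled up 30 mm to its on stop. It starts pushed in and stays so.

How it is judged:
By the outcome, as a careful person would: the job done as asked, in the order asked, and still so for the second after the job is handed in, with the robot touching nothing.
It also fails if it takes over 40 s, if anything falls off the work surface, if the arm or the gripper's body presses on something with over 40 N, if the wrist force passes 120 N, or if a joint passes its speed limit or range.

ROBOT

A 6-joint arm with a two-finger parallel gripper is mounted at the origin on a cart in front of the work surface, level with it; the furniture and walls round the work are solid. World frame = base frame: x ahead of the robot, y to its left, z up, the work surface at z = 0. Lengths are in m, angles in rad, forces in N, time in s.
With the tool pointing down it reaches from about 0.35 to 0.8 m from the base axis. Payload 7.3 kg.
Tool frame: the origin (TCP) lies at the very end of the fingers, on their centre line; the grasp point (between the pads) lies env.grip_point_offset behind it (env.grip_point_offset is the distance from the TCP to the grasp point, in m); z points along the fingers, y is the line along which they close (so a half turn about z gives the same grasp; the last joint's range is limited). The gripper opens to 85 mm and grips with 20 to 120 N. Pads are 22 mm wide; open, the fingers measure 114 mm over their backs; the gripper's body (76 mm by 85 mm) begins 54 mm behind the grasp point. The pads swing forward as they close: fully open they stand 13 mm farther back than shut.
Start: joints at [-1.37, 0.342, 1.524, -0, 1.275, -0.146], TCP at [0.178, -0.494, 0.199] pointing down, gripper open.
Joint ranges: [-2.53, 2.53], [-0.77, 2.02], [0.04, 2.7], [-1, 4.14], [0.28, 2.66], [-3.11, 3.11]. Speed limits (rad/s): [2.57, 2.57, 3.14, 3.14, 3.14, 3.14].

INTERFACE

Orientations are given as a rotation vector (axis times angle).
In Python, from cell import monitor, snapshot, job, spotter, env gives the robot as it stands.
- The arm moves only by the tool apply_moves, never from a script. Its arguments are lists of equal length, an entry for each row: "slide": the shift along the tool's x, y, z each as a share of 100 cm, from -1 to 1, a list of three; "angular": the turn, a rotation vector about the tool's x, y, z each as a share of 0.5 rad, from -1 to 1, a list of three. A call has 1 to 5 rows; each row shifts and turns the commanded pose from where the row before left it, along the tool's axes as they then stand; what a row does not reach is not made up. A row lasts 1/8 s, in which the tool goes at most 62.5 mm and 10.7 degrees, less where a joint would pass 70% of its speed; a pose out of reach is approached as far as the arm can. A call with a number of a shift or a turn outside -1 to 1 is refused whole. A call with a gripper value outside its range is refused whole. "grip" is the closure in counts, from 0 (fully open) to 255 (shut), set as the call begins (left out, the last holds). The fingers move at their own pace and stop on an object; the grip force is fixed at half the most. Time passes only in rows, so rows that do not move let the fingers close. It gives the time, the measured TCP pose, the force, the opening and the grip force at its end, in the units of the state.
- monitor.observe(): the state, without advancing time (a new reading comes with each control period).
- snapshot(name): name is "scene" or "side" or "wrist"; returns a dict with "frame" (400x640x3 uint8, red, green, blue), "range_z" (400x640 float32, m along the optical axis (not along the pixel's ray), 0 where there is no reading), "fx", "fy", "cx", "cy" (pixels), "T" (4x4, takes a point from camera to world coordinates); the wrist camera has in their place "mount" (4x4, takes a point from camera to tool coordinates, whose origin is the TCP and whose axes are the flange's). Camera axes: x right, y up, looking along -z (the intrinsics and any distortion apply to the point x, -y, -z); pixel columns grow to the right and rows downward; lengths in m; the calibration is good to about 2 mm. The wrist camera is an equidistant fisheye: a pixel r from the principal point sees the ray r / f radians off the axis. A picture is of the moment at which its call begins: read the wrist's pose just before it.
- job.job_done(): hands the job in; it is judged then, once.
Trained networks look in a picture, given as the dict that the camera call returned (one of the last four; its "shot" number tells which), for a name from the list of things; names that differ only in an ending like _2 or _b are one class to them, and where a whole thing is asked for, a point or a joint stands for the part that bears it (a point fixed in the world has none). Each returns a list of dicts, best first, with "conf" (0 to 1); they miss things now and then, are a little off and sometimes report something else, mostly with a low value. They report only what shows in the picture. A call takes as long as a camera call.
- spotter.spot_in(picture, query): "box" ([left, top, right, bottom] in pixels, round what is visible of it).
- spotter.mark_of(picture, query): "location" ([column, row] in pixels: a listed point, or the origin of a listed thing).
The state is a dict: "clock": time; "q": joint angles; "joint_velocities": joint speeds; "effort": joint torques, N m; "tool_pos": TCP position; "tcp_rot": TCP orientation; "force": force on the tool from outside, world axes, zero at the start; "moment": the same for the moment, N m; "width": finger opening in m; "finger_force": force on a finger pad.
Only numpy, scipy, OpenCV 4.12 (cv2) and the standard library are available. Lean on these libraries where they do the work, as an engineer would, in place of code of your own. Each camera call takes 0.05 s, during which the arm holds its last target. There are 200 camera calls.

## Working session

There is one attempt and no reset: what is moved stays moved. The work goes in short steps, Python scripts to look and compute and a tool call to move; the robot and the scene stay as the last step left them, time stands still between calls to the robot, and variables do not carry over. Pictures are saved under pics/ and viewed, at most 10 in all, crops included, and the job is handed in when it is done.

Besides the shell and the picture viewer there is one more tool, called after ">>>" as name(argument=value, ...) on one line, values as JSON. apply_moves: Moves the arm, as the interface text tells. Shift numbers are shares of 100 cm and turn numbers shares of 0.5 rad, none past 1 either way. Its arguments: {"type":"object","properties":{"slide":{"type":"array"},"angular":{"type":"array"},"grip":{"type":"number"}},"required":["slide","angular"]}

```bash
mkdir -p pics; cat > h.py <<'E'
import numpy as np, cv2
from cell import monitor, snapshot, job, spotter, env
def world(p,u,v,r=2):
    u0,v0=int(round(u)),int(round(v))
    z=p["range_z"][v0-r:v0+r+1,u0-r:u0+r+1]; z=np.median(z[z>0])
    return (p["T"]@[(u-p["cx"])/p["fx"]*z,-(v-p["cy"])/p["fy"]*z,-z,1])[:3]
E
python3 - <<'E'
from h import *
s=monitor.observe(); print(s["tool_pos"],s["tcp_rot"],s["width"],env.grip_point_offset)
for n in ("scene","side"):
    p=snapshot(n); cv2.imwrite(f"pics/{n}0.png",p["frame"][:,:,::-1])
    print(n,[k for k in p],p["T"][:3,3].round(3))
    for q in ("yellow_head","yellow_knob","blue_knob","red_knob"):
        for m in spotter.mark_of(p,q)[:2]:
            try: print(q,m["conf"],m["location"],world(p,*m["location"]).round(4))
            except Exception as e: print(q,m,e)
        print([ (b["conf"],b["box"]) for b in spotter.spot_in(p,q)[:2]])
E
```

```text
[ 0.1783742  -0.49328307  0.19840852] [-3.09291054e+00 -5.41795887e-01  7.96030264e-05] 0.08533068508051188 0.0187
scene ['frame', 'range_z', 'fx', 'fy', 'cx', 'cy', 'T', 'shot'] [-0.188 -0.693  0.469]
yellow_head 0.51 [325.9, 218.5] [ 0.1525 -0.445   0.2527]
[(0.5, [317.8, 213.4, 327.9, 227.6])]Traceback (most recent call last):
  File "<stdin>", line 7, in <module>
ValueError: it knows: yellow_head
```

View pics/scene0.png

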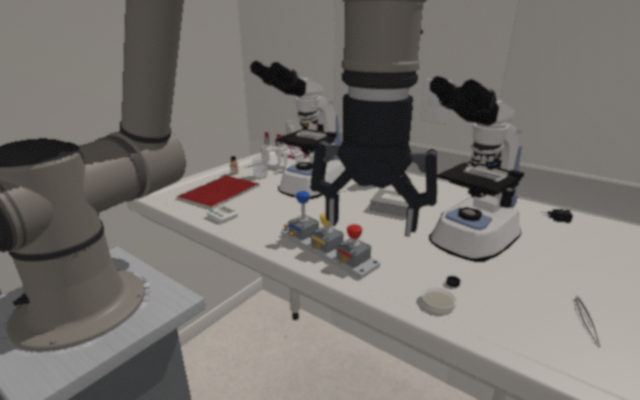

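The scene picture shows blue (303,198, out), yellow in the middle (325,220, partly hidden by a finger) and red (354,232). Next I'll use the side camera, plus the blue and red heads by colour.

```bash
python3 - <<'E'
from h import *
a=snapshot("scene"); b=snapshot("side"); cv2.imwrite("pics/side0.png",b["frame"][:,:,::-1])
print(b["T"][:3,3].round(3))
print([world(a,u,v).round(4) for u,v in((303,198),(354,231),(327,222),(324,240),(353,253),(302,228))])
for m in spotter.mark_of(b,"yellow_head")[:2]: print(m,world(b,*m["location"]).round(4))
print(spotter.spot_in(b,"yellow_head")[:2])
for n,p in(("scene",a),("side",b)):
    h=cv2.cvtColor(p["frame"],cv2.COLOR_RGB2HSV)
    for c,lo,hi in(("y",20,32),("b",105,125),("r",0,8)):
        m=cv2.inRange(h,(lo,140,90),(hi,255,255)); k,_,st,ce=cv2.connectedComponentsWithStats(m)
        for i in range(1,k):
            if st[i,4]>15:
                print(n,c,st[i],ce[i].round(1),world(p,*ce[i]).round(4))
E
```

```text
[0.309 0.512 0.448]
[array([ 0.4238, -0.1825,  0.113 ]), array([ 0.3981, -0.3377,  0.0894]), array([ 0.4092, -0.2613,  0.0817]), array([ 0.3934, -0.2647,  0.045 ]), array([ 0.3835, -0.3462,  0.0472]), array([ 0.4075, -0.1909,  0.0447])]
{'location': [326.6, 211.0], 'conf': 0.69} [ 0.4157 -0.2354  0.0877]
[{'box': [318.7, 203.2, 331.0, 222.9], 'conf': 0.59}]
scene y [322 214   6  11  46] [324.4 219.3] [ 0.4077 -0.2552  0.0872]
scene b [297 192  12  10  94] [302.5 196.3] [ 0.4238 -0.1812  0.1169]
scene r [ 181  176   74   29 1023] [218.  190.4] [0.4944 0.2175 0.0065]
scene r [348 225  13  13 134] [354.1 230.7] [ 0.3984 -0.3376  0.0899]
scene r [339 250  13   8  33] [345.2 253.5] [ 0.3818 -0.3284  0.0402]
side y [105 193  14   3  28] [110.6 194.1] [0.6773 0.0273 0.2072]
side y [317 204  15  15 164] [324.8 210.6] [ 0.4191 -0.2344  0.0888]
side y [334 227   6  11  26] [336.5 232.5] [ 0.3947 -0.2377  0.0417]
side b [302 207  18  16 218] [310.4 214.1] [ 0.4327 -0.155   0.1172]
side r [327 190  16  13 156] [335.  195.4] [ 0.4102 -0.314   0.088 ]
side r [ 114  385  166   15 1315] [179.4 394.6] [0.5333 0.1576 0.0087]
```

View pics/side0.png

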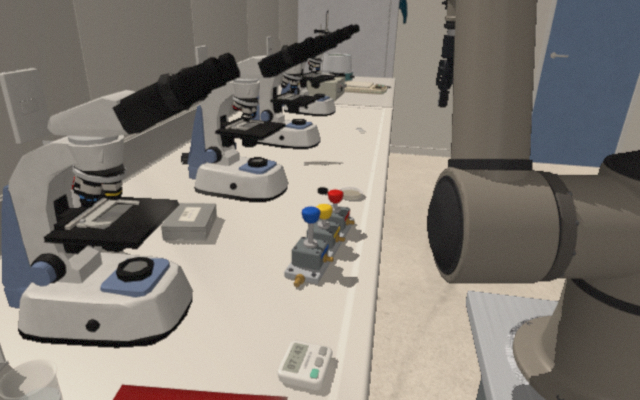

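The side picture shows blue (311,215), yellow (325,211) and red (335,196) in a row. After the head-radius correction, yellow is at about (0.422,-0.249,0.082). The blue–red midpoint is (0.4235,-0.250), and the row is tilted -8.6°. I'll close the fingers across the row and go above the knob first.

>>> apply_moves(slide=[[0.052, -0.0244, 0], [0.052, -0.0244, 0], [0.052, -0.0244, 0], [0.052, -0.0244, 0], [0.052, -0.0244, 0]], angular=[[0, 0, 0], [0, 0, 0], [0, 0, 0], [0, 0, 0], [0, 0, 0]], grip=0)

```text
clock: 0.98
tool_pos: [0.3827, -0.2893, 0.1993]
tcp_rot: [3.094, 0.542, 0.0]
force: [-0.1, -0.6, 0.3]
width: 0.0851
finger_force: 0.0
```

>>> apply_moves(slide=[[0.052, -0.0244, 0], [0, 0, 0], [0, 0, 0], [0, 0, 0], [0, 0, 0]], angular=[[0, 0, 0], [0, 0, -0.36], [0, 0, -0.36], [0, 0, -0.36], [0, 0, -0.36]])

```text
clock: 1.6
tool_pos: [0.4222, -0.2499, 0.1991]
tcp_rot: [2.7, 1.606, -0.0]
force: [0.0, -0.4, -0.1]
width: 0.0859
finger_force: 0.0
```

>>> apply_moves(slide=[[0, 0, 0], [0, 0, 0], [0, 0, 0], [0, 0, 0]], angular=[[0, 0, -0.36], [0, 0, -0.35], [0, 0, 0], [0, 0, 0]])

```text
clock: 2.1
tool_pos: [0.4221, -0.25, 0.1991]
tcp_rot: [2.384, 2.046, -0.0]
force: [0.8, 0.3, -0.1]
width: 0.0853
finger_force: 0.0
```

```bash
cat > w.py <<'E'
from h import *
import sys
from scipy.spatial.transform import Rotation as R
s=monitor.observe(); p=snapshot("wrist"); cv2.imwrite(f"pics/{sys.argv[1]}.png",p["frame"][:,:,::-1])
M=R.from_rotvec(s["tcp_rot"]).as_matrix(); t=np.array(s["tool_pos"])
print(s["clock"],t.round(4),"\n",M.round(3),s["q"],s["force"],s["width"])
def wr(u,v,h):  # ray to height h
    d=np.array([u-p["cx"],v-p["cy"]]); r=np.hypot(*d); th=r/p["fx"]
    c=np.array([np.sin(th)*d[0]/r,-np.sin(th)*d[1]/r,-np.cos(th)])
    o=M@p["mount"][:3,3]+t; w=M@(p["mount"][:3,:3]@c); return o+w*(h-o[2])/w[2]
for m in spotter.mark_of(p,"yellow_head")[:2]:
    w=wr(*m["location"],float(sys.argv[2])); print(m,w.round(4),"tool offset",(M.T@(w-t)).round(4))
print(spotter.spot_in(p,"yellow_head")[:2])
E
python3 w.py w1 0.080
```

```text
2.1 [ 0.4221 -0.25    0.1991] 
 [[ 0.152  0.988  0.   ]
 [ 0.988 -0.152 -0.   ]
 [-0.     0.    -1.   ]] [-6.91069105e-01  2.79113012e-01  1.61504451e+00 -6.82505152e-05
  1.24737683e+00 -5.38655580e-01] [ 0.77314945  0.27474067 -0.06295043] 0.08529593729042076
{'location': [317.5, 183.4], 'conf': 0.72} [ 0.4223 -0.2508  0.08  ] tool offset [-0.0008  0.0003  0.1191]
[{'box': [301.4, 167.7, 336.5, 201.8], 'conf': 0.79}]
```

View pics/w1.png

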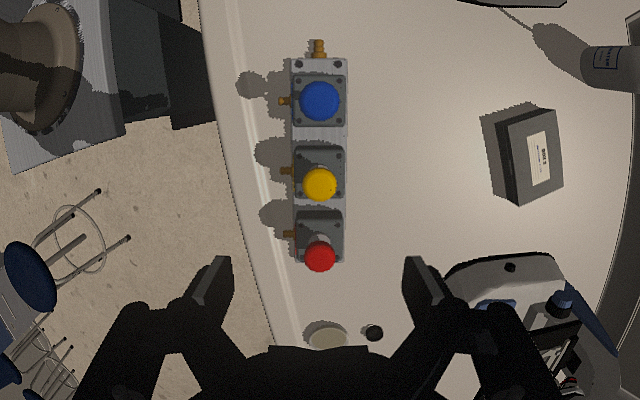

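The wrist view shows the yellow head at (318,183), centred under the tool to within 1 mm. Both neighbours and the microscopes are clear of the finger plane. Next I descend to TCP z ≈ 0.060 and close.

>>> apply_moves(slide=[[-0.001, 0, 0.04], [0, 0, 0.04], [0, 0, 0.04], [0, 0, 0.019], [0, 0, 0]], angular=[[0, 0, 0], [0, 0, 0], [0, 0, 0], [0, 0, 0], [0, 0, 0]])

```text
clock: 2.88
tool_pos: [0.4212, -0.2504, 0.0589]
tcp_rot: [-2.379, -2.047, 0.001]
force: [-0.7, -0.3, 0.4]
width: 0.0854
finger_force: 0.0
```

>>> apply_moves(slide=[[0, 0, 0], [0, 0, 0], [0, 0, 0], [0, 0, 0], [0, 0, 0]], angular=[[0, 0, 0], [0, 0, 0], [0, 0, 0], [0, 0, 0], [0, 0, 0]], grip=255)

```text
clock: 3.5
tool_pos: [0.4226, -0.2515, 0.0607]
tcp_rot: [2.379, 2.049, 0.001]
force: [0.1, 0.2, 3.4]
width: 0.0001
finger_force: 1.7
```

>>> apply_moves(slide=[[0, 0, 0], [0, 0, 0], [0, 0, 0], [0, 0, 0]], angular=[[0, 0, 0], [0, 0, 0], [0, 0, 0], [0, 0, 0]])

```text
clock: 4.0
tool_pos: [0.4225, -0.2515, 0.0606]
tcp_rot: [2.379, 2.049, 0.0]
force: [1.1, -0.2, 5.6]
width: -0.0001
finger_force: 2.8
```

The fingers shut completely, so they missed the head. I'll look before moving anything.

```bash
python3 w.py w2 0.080; python3 - <<'E'
from h import *
a=snapshot("scene"); b=snapshot("side")
x=cv2.resize(a["frame"][150:290,260:460],None,fx=2,fy=4)[:, :, ::-1]
c=[cv2.resize(f,None,fx=3,fy=3,interpolation=cv2.INTER_CUBIC) for f in(a["frame"][150:290,260:393],b["frame"][150:290,260:393])]
cv2.imwrite("pics/c2.png",np.hstack(c)[:,:,::-1])
print(spotter.mark_of(a,"yellow_head")[:1],spotter.mark_of(b,"yellow_head")[:1])
E
```

```text
4.0 [ 0.4225 -0.2515  0.0606] 
 [[ 0.148  0.989  0.001]
 [ 0.989 -0.148 -0.001]
 [-0.001  0.001 -1.   ]] [-6.92815908e-01  4.44958297e-01  1.80093815e+00 -9.98804362e-07
  8.94000479e-01 -5.43792170e-01] [ 1.13782941 -0.24822997  5.56014758] -0.00010165535328865254
{'location': [316.7, 245.4], 'conf': 0.97} [ 0.4227 -0.2492  0.08  ] tool offset [ 0.0023 -0.0002 -0.0194]
[{'box': [286.0, 221.1, 353.3, 259.8], 'conf': 0.9}]
[{'location': [327.6, 217.7], 'conf': 0.67}] [{'location': [325.0, 207.5], 'conf': 0.76}]
```

View pics/w2.png

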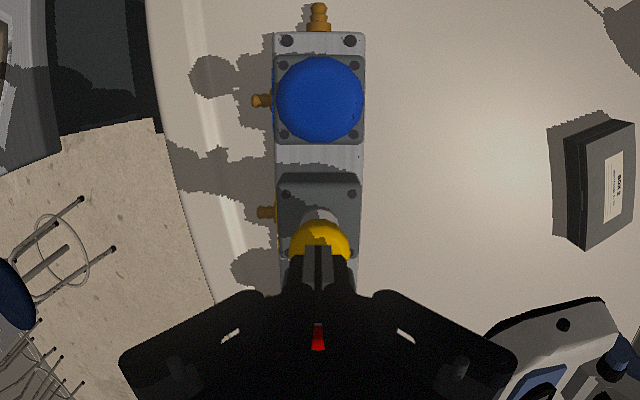

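View pics/c2.png

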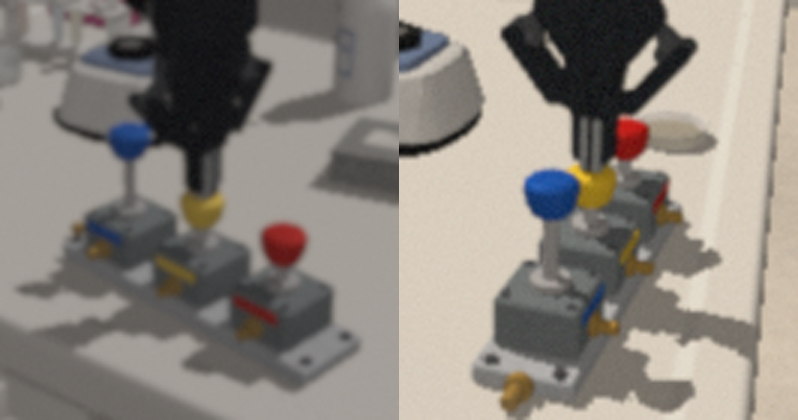

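The close-ups show the closed fingers standing on top of the yellow head, roughly 30 mm above the reported TCP height. I'll check with depth where the tips and head top really are.

```bash
python3 - <<'E'
from h import *
from scipy.spatial.transform import Rotation as R
s=monitor.observe(); p=snapshot("wrist"); M=R.from_rotvec(s["tcp_rot"]).as_matrix(); t=np.array(s["tool_pos"])
print("mount",p["mount"].round(3),"f",p["fx"],p["cx"],p["cy"],"range" , "range_z" in p)
if "range_z" in p:
    for u,v in((320,100),(320,155),(320,240),(318,252),(318,265),(316,285),(450,180)):
        z=p["range_z"][v,u]; d=np.array([u-p["cx"],v-p["cy"]]); r=np.hypot(*d)+1e-9; th=r/p["fx"]
        c=np.array([np.tan(th)*d[0]/r*z,-np.tan(th)*d[1]/r*z,-z,1]); k=(p["mount"]@c)[:3]
        print((u,v),z.round(4),"tool",k.round(4),"world",(M@k+t).round(4))
for n,pts in (("side",[(325,205),(325,212),(321,198),(322,190),(328,198),(325,200),(325,195)]),("scene",[(327,218),(327,222),(327,212),(327,208),(330,205)])):
    a=snapshot(n)
    for u,v in pts: print(n,(u,v),world(a,u,v,0).round(4))
E
```

```text
mount [[-0.     0.948  0.317  0.081]
 [ 1.     0.    -0.     0.   ]
 [-0.     0.317 -0.948 -0.174]
 [ 0.     0.     0.     1.   ]] f 309.70691628693146 317.6128741645666 198.78524585920704 range True
(320, 100) 0.1079 tool [ 0.0808  0.0012 -0.06  ] world [ 0.4356 -0.1716  0.1205]
(320, 155) 0.2225 tool [0.0407 0.0021 0.0474] world [ 0.4307 -0.2116  0.0132]
(320, 240) 0.1581 tool [ 0.0111  0.0016 -0.0305] world [ 0.4257 -0.2407  0.0911]
(318, 252) 0.1481 tool [ 0.0099  0.0005 -0.0414] world [ 0.4245 -0.2417  0.1019]
(318, 265) 0.1359 tool [ 0.0102  0.0005 -0.0541] world [ 0.4245 -0.2414  0.1147]
(316, 285) 0.1232 tool [ 0.0088 -0.0003 -0.068 ] world [ 0.4234 -0.2426  0.1286]
(450, 180) 0.2439 tool [0.0188 0.1116 0.0626] world [ 0.5358 -0.2495 -0.0019]
side (325, 205) [ 0.4197 -0.2387  0.0986]
side (325, 212) [ 0.4181 -0.2313  0.0872]
side (321, 198) [ 0.4281 -0.2396  0.1122]
side (322, 190) [ 0.4267 -0.2397  0.129 ]
side (328, 198) [ 0.4148 -0.2417  0.1127]
side (325, 200) [ 0.4202 -0.2396  0.1088]
side (325, 195) [ 0.4203 -0.2378  0.12  ]
scene (327, 218) [ 0.4123 -0.2589  0.0895]
scene (327, 222) [ 0.4107 -0.2602  0.0807]
scene (327, 212) [ 0.4145 -0.2573  0.1028]
scene (327, 208) [ 0.4148 -0.257   0.1123]
scene (330, 205) [ 0.4191 -0.2619  0.1192]
```

Depth shows the fingers ending at about z = 0.094, on the head top, although the blue head's measured height fits. So the real fingertips are about 33 mm short of the reported TCP. I'll back off, open and measure the tips directly.

>>> apply_moves(slide=[[0, 0, -0.03], [0, 0, -0.01]], angular=[[0, 0, 0], [0, 0, 0]])

```text
clock: 4.75
tool_pos: [0.4221, -0.2512, 0.1009]
tcp_rot: [2.38, 2.049, 0.0]
force: [0.3, 0.8, -0.2]
width: -0.0002
finger_force: 0.0
```

```bash
cat > tip.py <<'E'
from h import *
from scipy.spatial.transform import Rotation as R
s=monitor.observe(); p=snapshot("wrist"); M=R.from_rotvec(s["tcp_rot"]).as_matrix(); t=np.array(s["tool_pos"])
print(s["clock"],t.round(4),s["force"].round(1) if hasattr(s["force"],"round") else s["force"],s["width"])
v,u=np.mgrid[0:400,0:640]; dx=u-p["cx"]; dy=v-p["cy"]; r=np.hypot(dx,dy)+1e-9; th=r/p["fx"]; z=p["range_z"]
k=np.tan(th)*z/r; c=np.stack([k*dx,-k*dy,-z,np.ones_like(z)],-1)@p["mount"].T; c=c[...,:3]
# fingers: dark pixels close to the tool's closing plane
m=(z>0)&(p["frame"].max(-1)<95)&(abs(c[...,0])<.02)&(abs(c[...,1])<.07)
for a,b in((-.07,0),(0,.07)):
    q=c[m&(c[...,1]>a)&(c[...,1]<=b)]; print("finger far end tool z pct",np.percentile(q[:,2],[50,90,97,99.5,100]).round(4),"y at end",np.median(q[q[:,2]>np.percentile(q[:,2],97)],0).round(4))
h=cv2.cvtColor(p["frame"],cv2.COLOR_RGB2HSV); y=cv2.inRange(h,(20,140,60),(32,255,255))>0
q=(c[y&(z>0)]@M.T)+t; q=q[(abs(q[:,0]-.422)<.04)&(abs(q[:,1]+.25)<.04)&(q[:,2]>.06)]
print("yellow",q.min(0).round(4),q.max(0).round(4),len(q))
E
python3 tip.py
```

```text
4.75 [ 0.4221 -0.2512  0.1009] [ 0.3  0.8 -0.2] -0.00015498711160706423
finger far end tool z pct [-0.1052  0.0533  0.1019  0.103   0.1052] y at end [ 0.0053 -0.0504  0.1025]
finger far end tool z pct [-0.1069 -0.0666  0.0539  0.0552  0.0592] y at end [0.0081 0.0222 0.0545]
yellow [ 0.4073 -0.2655  0.0736] [ 0.4402 -0.2329  0.1375] 1927
```

>>> apply_moves(slide=[[0, 0, 0], [0, 0, 0], [0, 0, 0], [0, 0, 0], [0, 0, 0]], angular=[[0, 0, 0], [0, 0, 0], [0, 0, 0], [0, 0, 0], [0, 0, 0]], grip=0)

```text
clock: 5.42
tool_pos: [0.4219, -0.251, 0.0999]
tcp_rot: [-2.38, -2.05, 0.0]
force: [-0.0, -0.2, -0.4]
width: 0.0852
finger_force: 0.0
```

```bash
python3 tip.py
```

```text
5.425 [ 0.4219 -0.251   0.0999] [-0.  -0.2 -0.4] 0.08523612942500623
finger far end tool z pct [-0.1093  0.0528  0.1011  0.1021  0.1034] y at end [ 0.0056 -0.05    0.1016]
finger far end tool z pct [-0.1111 -0.0607  0.0531  0.0544  0.0576] y at end [0.0076 0.0229 0.0538]
yellow [ 0.4074 -0.2662  0.074 ] [ 0.4403 -0.2331  0.0931] 1961
```

```bash
sed -i 's/(abs(c\[...,1\])<.07)/(abs(c[...,1])<.07)\&(c[...,2]<.02)\&(c[...,2]>-.1)/' tip.py; python3 tip.py; python3 - <<'E'
from h import *
p=snapshot("wrist"); cv2.imwrite("pics/w3.png",p["frame"][150:,:,::-1])
E
```

```text
5.475 [ 0.422 -0.251  0.1  ] [ 0.2  0.1 -0.7] 0.0852268832184308
finger far end tool z pct [-0.0883 -0.0534  0.0105  0.016   0.0194] y at end [ 0.0126 -0.0092  0.0129]
finger far end tool z pct [-0.0886 -0.0548 -0.045   0.0165  0.0199] y at end [0.0148 0.007  0.0115]
yellow [ 0.4074 -0.2669  0.0743] [ 0.4403 -0.2332  0.0936] 1963
```

View pics/w3.png

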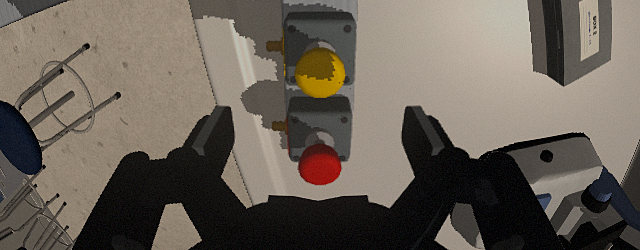

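The open tips sit at tool z ≈ -0.046, which fits the 33 mm shortfall plus the 13 mm swing. The picture shows the head centred between the pads (320,223 full-frame). I'll descend 74 mm from z 0.100 and close.

>>> apply_moves(slide=[[0.0015, 0.0015, 0.03], [0, 0, 0.03], [0, 0, 0.014], [0, 0, 0], [0, 0, 0]], angular=[[0, 0, 0], [0, 0, 0], [0, 0, 0], [0, 0, 0], [0, 0, 0]])

```text
clock: 6.2
tool_pos: [0.4243, -0.2503, 0.027]
tcp_rot: [2.379, 2.049, 0.0]
force: [-0.6, 0.3, -0.0]
width: 0.0849
finger_force: 0.0
```

>>> apply_moves(slide=[[0, 0, 0], [0, 0, 0], [0, 0, 0], [0, 0, 0], [0, 0, 0]], angular=[[0, 0, 0], [0, 0, 0], [0, 0, 0], [0, 0, 0], [0, 0, 0]], grip=255)

```text
clock: 6.82
tool_pos: [0.4235, -0.2498, 0.0267]
tcp_rot: [2.38, 2.05, -0.001]
force: [-3.2, 0.1, 6.9]
width: 0.0309
finger_force: 58.7
```

The head is gripped (58.7 N, 31 mm wide), so I pull up.

>>> apply_moves(slide=[[0, 0, -0.01], [0, 0, -0.01], [0, 0, -0.008], [0, 0, 0]], angular=[[0, 0, 0], [0, 0, 0], [0, 0, 0], [0, 0, 0]])

```text
clock: 7.32
tool_pos: [0.4235, -0.2498, 0.0551]
tcp_rot: [2.38, 2.05, -0.0]
force: [-3.8, -1.5, 2.7]
width: 0.0313
finger_force: 60.5
```

>>> apply_moves(slide=[[0, 0, -0.003], [0, 0, -0.001], [0, 0, 0]], angular=[[0, 0, 0], [0, 0, 0], [0, 0, 0]])

```text
clock: 7.7
tool_pos: [0.4234, -0.2497, 0.057]
tcp_rot: [-2.38, -2.049, 0.001]
force: [1.4, -5.4, -16.8]
width: 0.0312
finger_force: 61.7
```

```bash
python3 tip.py; python3 - <<'E'
from h import *
b=snapshot("side");a=snapshot("scene")
for n,p in(("scene",a),("side",b)):
    m=spotter.mark_of(p,"yellow_head")[:1]; print(n,m,[world(p,*k["location"]).round(4) for k in m])
    h=cv2.cvtColor(p["frame"],cv2.COLOR_RGB2HSV)
    for c,lo,hi in(("y",20,32),("b",105,125),("r",0,8)):
        k,_,st,ce=cv2.connectedComponentsWithStats(cv2.inRange(h,(lo,140,90),(hi,255,255)))
        for i in range(1,k):
            w=world(p,*ce[i])
            if st[i,4]>15 and w[2]>.06: print(n,c,st[i],w.round(4))
E
```

```text
7.7 [ 0.4234 -0.2497  0.057 ] [  1.4  -5.4 -16.8] 0.031195083703205718
finger far end tool z pct [-0.0767  0.0102  0.0111  0.0139  0.0161] y at end [ 0.0061 -0.0255  0.0116]
finger far end tool z pct [-0.0781  0.0102  0.0109  0.0119  0.0141] y at end [0.0059 0.0211 0.0113]
yellow [ 0.4045 -0.266   0.0835] [ 0.4399 -0.233   0.1233] 4061
scene [{'location': [325.1, 203.9], 'conf': 0.46}] [array([ 0.4104, -0.2551,  0.1232])]
scene y [326 201   9  12  85] [ 0.4173 -0.2632  0.1178]
scene b [297 192   9   7  44] [ 0.4232 -0.1779  0.1203]
scene r [380 137   9   4  18] [ 0.8671 -0.1537  0.1526]
scene r [348 225  13  13 135] [ 0.3985 -0.3374  0.0899]
side [{'location': [324.9, 194.8], 'conf': 0.77}] [array([ 0.4203, -0.2363,  0.1211])]
side y [316 189  15  16 196] [ 0.4225 -0.234   0.1178]
side y [105 193  14   3  28] [0.6776 0.0269 0.207 ]
side b [302 206  18  17 223] [ 0.4324 -0.1557  0.1171]
side r [340 191   3  10  25] [ 0.3987 -0.3199  0.088 ]
```

The head top is at 0.123 and the force is -17 N, so it's on the on stop (30.3 mm of travel). Now I push it back in.

>>> apply_moves(slide=[[0, 0, 0.01], [0, 0, 0.01], [0, 0, 0.009], [0, 0, 0.002], [0, 0, 0]], angular=[[0, 0, 0], [0, 0, 0], [0, 0, 0], [0, 0, 0], [0, 0, 0]])

```text
clock: 8.57
tool_pos: [0.4235, -0.2498, 0.0273]
tcp_rot: [-2.38, -2.05, 0.0]
force: [-4.6, -1.1, -0.2]
width: 0.031
finger_force: 62.9
```

>>> apply_moves(slide=[[0, 0, 0.002], [0, 0, 0], [0, 0, 0]], angular=[[0, 0, 0], [0, 0, 0], [0, 0, 0]])

```text
clock: 8.95
tool_pos: [0.4235, -0.2498, 0.0267]
tcp_rot: [2.38, 2.05, -0.0]
force: [-8.2, 1.5, 13.5]
width: 0.0315
finger_force: 64.0
```

It's at the in stop (+13.5 N at the starting height), so I release.

>>> apply_moves(slide=[[0, 0, 0], [0, 0, 0], [0, 0, 0], [0, 0, 0], [0, 0, 0]], angular=[[0, 0, 0], [0, 0, 0], [0, 0, 0], [0, 0, 0], [0, 0, 0]], grip=0)

```text
clock: 9.57
tool_pos: [0.4237, -0.2497, 0.025]
tcp_rot: [-2.381, -2.05, -0.0]
force: [-0.2, -0.6, -1.0]
width: 0.0855
finger_force: 0.0
```

>>> apply_moves(slide=[[0, 0, -0.03], [0, 0, -0.04], [0, 0, -0.04], [0, 0, -0.03], [0, 0, 0]], angular=[[0, 0, 0], [0, 0, 0], [0, 0, 0], [0, 0, 0], [0, 0, 0]])

```text
clock: 10.2
tool_pos: [0.4248, -0.2506, 0.1673]
tcp_rot: [2.377, 2.047, 0.001]
force: [-0.1, -0.5, -0.4]
width: 0.0849
finger_force: 0.0
```

```bash
python3 tip.py; python3 - <<'E'
from h import *
p=snapshot("side"); h=cv2.cvtColor(p["frame"],cv2.COLOR_RGB2HSV)
for c,lo,hi in(("y",20,32),("b",105,125),("r",0,8)):
    k,_,st,ce=cv2.connectedComponentsWithStats(cv2.inRange(h,(lo,140,90),(hi,255,255)))
    for i in range(1,k):
        w=world(p,*ce[i])
        if st[i,4]>15 and w[2]>.06: print(c,st[i],w.round(4))
E
```

```text
10.2 [ 0.4248 -0.2506  0.1673] [-0.1 -0.5 -0.4] 0.08494698914149247
finger far end tool z pct [-0.0895 -0.0569 -0.0497 -0.0458 -0.044 ] y at end [ 0.003  -0.0425 -0.0477]
finger far end tool z pct [-0.0893 -0.057  -0.0499 -0.0457 -0.0433] y at end [ 0.0024  0.0432 -0.0478]
yellow [ 0.4078 -0.2664  0.0825] [ 0.44   -0.2333  0.0931] 1128
y [106 193  12   3  22] [0.678  0.0268 0.2068]
y [317 204  15  15 164] [ 0.4191 -0.2343  0.0885]
b [302 207  17  16 215] [ 0.4329 -0.1551  0.1172]
r [327 190  16  13 158] [ 0.4102 -0.3139  0.0879]
```

The yellow head is back at its starting height (top 0.093, same pixels as before). Blue is still out, red is still in, and the arm is clear.

```bash
python3 -c "
from h import *
print(job.job_done())"
```

```text
the job is handed in; nothing more can be done
None
```

The yellow knob was pulled up to its on stop, pushed fully back in and released, with the blue and red knobs left as they were; the first grasp closed above the head and pressed on it lightly (about 6 N) before I corrected for fingers 33 mm shorter than stated, and the job is handed in.

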